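# Set a sheet blank overhanging in the edge-weld nest

## Robot

A 6-joint arm with a two-finger parallel gripper is mounted at the origin on a cart in front of the work surface, level with it; the furniture and walls round the work are solid. World frame = base frame: x ahead of the robot, y to its left, z up, the work surface at z = 0. Lengths are in m, angles in rad, forces in N, time in s.
With the tool pointing down it reaches from about 0.25 to 0.775 m from the base axis. Payload 4 kg.
Tool frame: the origin (TCP) lies at the very end of the fingers, on their centre line; the grasp point (between the pads) lies 19 mm behind it (robot.hold_point_z is the distance from the TCP to the grasp point, in m); z points along the fingers, y is the line along which they close (so a half turn about z gives the same grasp; the last joint's range is limited). The gripper opens to 94 mm and grips with 3 to 60 N. Pads are 16 mm wide; open, the fingers measure 119 mm over their backs; the gripper's body (75 mm by 177 mm) begins 78 mm behind the grasp point.
Start: joints at [-1.233, 0.087, 1.371, -0, 1.684, -0.103], TCP at [0.235, -0.497, 0.206] pointing down, gripper open.
Joint ranges: [-3.1, 3.1], [-0.76, 2.03], [0.27, 2.55], [-1.08, 4.22], [0.17, 2.65], [-2.57, 2.57]. Speed limits (rad/s): [2.79, 2.79, 3.14, 3.14, 3.14, 3.14].

## Interface

Orientations are given as [roll, pitch, yaw] about the fixed x, y, z axes, in that order (R = Rz(yaw) Ry(pitch) Rx(roll)).
In Python, from bench import robot gives the robot as it stands.
- The arm moves only by the tool carry_out, never from a script. Its argument "steps" is a list of rows, each a list of 3 entries, a list of its own where there are three numbers: the shift along the tool's x, y, z in m, then the turn about the tool's z in units of 10 degrees (1.0 is 10 degrees), then the closure, from -1 (fully open) to 1 (shut). In form: [[[tx, ty, tz], roll, jaw], ...]. A call has 1 to 10 rows; each row is the pose to reach, as a shift and turn from the pose commanded when the call began, along the tool's axes at that moment; what a row does not reach only later rows make up. A row lasts 1/8 s, in which the tool goes at most 62.5 mm and 10.7 degrees, less where a joint would pass 70% of its speed; a pose out of reach is approached as far as the arm can. A call with a gripper value outside its range is refused whole. The fingers move at their own pace and stop on an object; the grip force is fixed at half the most. Time passes only in rows, so rows that repeat a pose let the fingers close. It gives the time, the measured TCP pose, the force, the opening and the grip force at its end, in the units of the state.
- robot.get_obs(): the state, without advancing time (a new reading comes with each control period).
- robot.snapshot(name): name is "side" or "top"; returns a dict with "image" (480x640x3 uint8, red, green, blue), "z_map" (480x640 float32, m along the optical axis (not along the pixel's ray), 0 where there is no reading), "mtx" (3x3 intrinsics, pixels), "D" ([k1, k2, p1, p2, k3] as OpenCV has them; the pictures are not rectified), "R" (3x3) and "t" (3): a world point X has camera coordinates R X + t. Camera axes: x right, y down, z forward; pixel columns grow to the right and rows downward; lengths in m; the calibration is good to about 2 mm. A picture is of the moment at which its call begins.
- robot.close_job(): hands the job in; it is judged then, once.
The state is a dict: "time": time; "joint_positions": joint angles; "qvel": joint speeds; "joint_torque": joint torques, N m; "tool_pos": TCP position; "ee_rot": TCP orientation; "wrist_force": force on the tool from outside, world axes, zero at the start; "wrist_torque": the same for the moment, N m; "width": finger opening in m; "finger_force": force on a finger pad.
Only numpy, scipy, OpenCV 4.12 (cv2) and the standard library are available. Lean on these libraries where they do the work, as an engineer would, in place of code of your own. Each camera call takes 0.05 s, during which the arm holds its last target. There are 200 camera calls.

## Task

Get the steel blank in the welding nest ready for edge welding, using fingertips only and never lifting or pinching it: push it gently along the ledge until its front edge meets the raised end stop and so overhangs the ledge. Then press the hold-down lever fully down so that its pad clamps the blank, and after that press the end stop down out of the way so that the overhanging edge stands free. Leave the spare blank, the ring gauge and the pot magnet where they are.

Things in the scene. Friction and masses are not known exactly. Their poses are not given: they have to be found in the camera images.
- nest: Fixed dark steel welding nest, yawed within 0.35 rad. Frame: +y = way the blank is pushed, +x = to the back fence, away from the robot. Origin on the table under the middle of the ledge's front end. Ledge 60 mm above the table, from y -96 mm (rear) to 0, x -26.5 to 26.5 mm, between a 12 mm high back fence and a 4 mm high front gib. Behind y -96 mm only the table lies below.
- ledge_end (a point): Middle of the ledge's front end, on its surface (60 mm above nest's origin). The button face of the raised end stop stands 20 mm in front of it (+y), so a blank that meets the stop overhangs by 20 mm.
- blank: Bright flat steel blank on the ledge, 50 x 120 x 6 mm, 0.3 kg, slides at 1 to 3 N. Origin: middle of its underside; y = its length, front edge at +60 mm, tail edge at -60 mm. At the start the front edge is 2 to 20 mm short of the ledge's end and the tail sticks out 26 to 44 mm behind the ledge in free air, where a finger can push its end face; at the stop the tail still sticks out 4 mm.
- clamp (a joint): Hold-down lever, hinged behind the fence on an axis along nest y at x 48, y -28, z 66 mm in the nest frame. Radians: 0 = its pad just touches the blank, -0.06 = fully down against its limit, positive = raised; 0.5 to 0.85 at the start. Stays where it is left (friction 0.35 N m, 4 N at the handle; about 7 N over the last 0.06 rad against the pad's spring).
- clamp_grip (a point): Point on top of the lever's black rubber handle (34 mm long, 16 mm thick), near its free end: press here. 104 mm from the hinge along the lever (to nest -x) and 22 mm above the hinge, square to the lever; with the lever at 0 it is at x -56, y -28, z 88 mm in the nest frame. Swings down and to nest -x as the lever closes.
- clamp_pad: Black rubber pad under the hold-down lever, 14 mm across, 48 mm from the hinge. It is sprung: 7 N when the lever is fully down. Origin: middle of its lower face; with the lever at 0 at x 0, y -28, z 66 mm in the nest frame.
- stop (a joint): Drop-away end stop, a bar across the front of the ledge, hinged on an axis along nest y at x 42, y 30, z 56 mm in the nest frame. Radians: 0 = raised (at the start), grows as it is pressed down, 0.5 = fully down at its limit. Stays where it is left (friction 0.25 N m, about 3 N at the thumb pad). Pushing the blank against it does not move it.
- stop_pad (a point): Middle of the top of the stop's thumb pad (22 x 20 mm, 6 mm thick) at its free end, clear of the blank on the robot's side: press here. Raised it is at x -54, y 34, z 68 mm in the nest frame; it sinks 47 mm when pressed fully down and moves about 6 mm to nest +x.
- spare_blank: A second, equal blank lying on the table behind the nest (+x); a bystander. Origin: middle of its underside.
- gauge: Steel ring gauge, 49 mm across, 15 mm high, on the table; a bystander. Origin: middle of its underside.
- pot_magnet: Round pot magnet, 30 mm across, 10 mm high, on the table; a bystander. Origin: middle of its underside.

How it is judged:
On the way, in this order (a step that is already met when the one before it is completed fails the run):
1. the blank's front edge is pushed up to the raised end stop (within 3 mm of it), with the hold-down lever still open (y of blank in the frame of nest above -0.043 m and value of joint stop below 0.08 rad and value of joint clamp above 0.2 rad), for 0.1 s.
2. the hold-down lever is pressed down so that its pad clamps the blank, with the end stop still up (value of joint clamp below -0.01 rad and contact force between clamp_pad and blank above 2 N and value of joint stop below 0.12 rad), for 0.2 s.
3. the end stop is pressed down clear of the blank's edge (value of joint stop above 0.38 rad), for 0.2 s.
At the end, for the whole second after the job is handed in: The blank lies flat on the ledge, at rest, overhanging its front end by 20 mm (within 4 mm); the hold-down lever is down (below -0.01 rad) with its pad pressing on the blank with more than 2 N; the end stop is down (more than 0.38 rad) (y of blank in the frame of nest between -0.044 and -0.036 m and z of blank in the frame of nest between 0.057 and 0.063 m and value of joint clamp below -0.01 rad and contact force between clamp_pad and blank above 2 N and value of joint stop above 0.38 rad and linear speed of blank below 0.01 m/s); the robot touches nothing.
It fails at once if the blank is lifted (5 mm) or tipped off the ledge (z of blank in the frame of nest above 0.065 m or z of blank in the frame of nest below 0.05 m or angle between blank's own z axis and vertical above 0.12 rad).
It fails at once if the fingers bear on the blank with more than 30 N (rammed or pinched) (contact force between the fingers and blank above 30 N).
It fails at once if the spare blank, the ring gauge or the pot magnet is moved by more than 15 mm (distance of any of spare_blank, gauge, pot_magnet from where it was at the start of the episode above 0.015 m).
It also fails if it takes over 43 s, if anything falls off the work surface, if the arm or the gripper's body presses on something with over 40 N, if the wrist force passes 120 N, or if a joint passes its speed limit or range.

## Working session

There is one attempt and no reset: what is moved stays moved. The work goes in short steps, Python scripts to look and compute and a tool call to move; the robot and the scene stay as the last step left them, time stands still between calls to the robot, and variables do not carry over. Pictures are saved under pics/ and viewed, at most 10 in all, crops included, and the job is handed in when it is done.

Besides the shell and the picture viewer there is one more tool, called after ">>>" by a JSON object that holds its "name" and its "arguments". carry_out: Moves the arm, as the interface text tells. Its arguments: {"type":"object","properties":{"steps":{"type":"array","items":{"type":"array"}}},"required":["steps"]}

```bash
ls; mkdir -p pics; python3 - <<'E'
from bench import robot
import cv2,numpy as np
o=robot.get_obs();print(o)
for n in("top","side"):
    s=robot.snapshot(n);np.savez(f"pics/{n}0.npz",**s);cv2.imwrite(f"pics/{n}0.png",s["image"][:,:,::-1]);print(n,s["mtx"],s["D"],s["R"],s["t"],-s["R"].T@s["t"])
E
```

```text
pics
{'time': 0.0, 'joint_positions': array([-1.23308566e+00,  8.79801381e-02,  1.37224705e+00, -3.34466457e-05,
        1.68355901e+00, -1.03068444e-01]), 'qvel': array([-1.96211465e-03, -1.60014890e-03, -2.21785290e-05,  3.76947247e-04,
       -5.25959460e-04, -1.23128851e-04]), 'joint_torque': array([ 7.56349054e-04, -3.40186501e+01, -3.02423859e+01,  7.17993896e-02,
        3.31095478e-02, -1.72696127e-04]), 'tool_pos': array([ 0.23447682, -0.4969222 ,  0.20429407]), 'ee_rot': array([-3.13940733e+00, -1.92618911e-04,  4.40775172e-01]), 'wrist_force': array([ 0.73544256, -0.14053875,  0.51840437]), 'wrist_torque': array([0.01736961, 0.0267945 , 0.00351662]), 'finger_force': 0.0, 'width': 0.0940591672255302}
top [[546.83537252   0.         325.19695138]
 [  0.         546.83537252 236.10007204]
 [  0.           0.           1.        ]] [0.02029759 0.         0.         0.         0.        ] [[ 0.01711624 -0.99913856 -0.03780438]
 [-0.98800003 -0.01109647 -0.15405459]
 [ 0.15350239  0.03998756 -0.98733885]] [0.12830123 0.56928134 0.82372008] [0.43381094 0.10156916 0.90584159]
side [[544.53194913   0.         313.12341019]
 [  0.         544.53194913 236.05246262]
 [  0.           0.           1.        ]] [0.05233798 0.         0.         0.         0.        ] [[ 0.99888359 -0.04517582  0.01380999]
 [-0.0035086  -0.36248104 -0.93198454]
 [ 0.04710903  0.93089561 -0.36223487]] [-0.54124557  0.12713864  0.7326719 ] [ 0.50657194 -0.66040692  0.39136515]
```

View pics/top0.png

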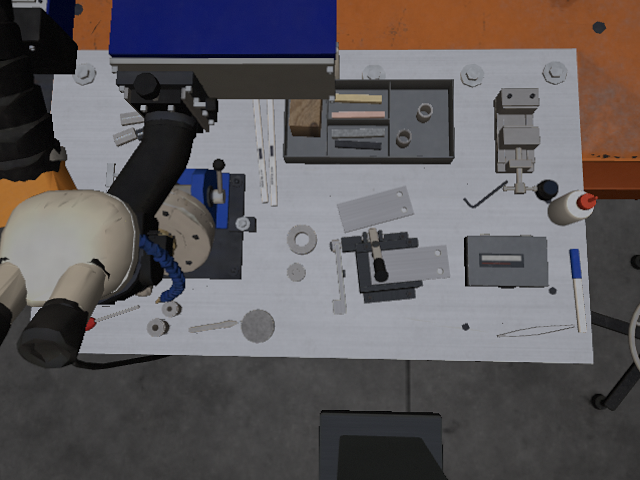

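View pics/side0.png

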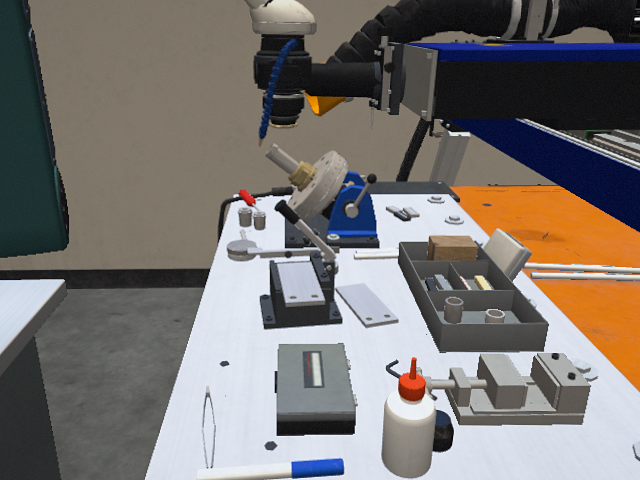

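The top view shows the nest around (390,265). The blank's tail is at about (450,262), the lever handle at (380,270), and the stop bar at x≈338 with its thumb pad near (340,308). The spare blank (375,208), ring (302,240) and magnet (296,271) lie clear. The side view shows the lever raised, with the blank tail facing the camera at (303,300).

```bash
cat > h.py <<'E'
import numpy as np,cv2
def cloud(s):
    z=s["z_map"];h,w=z.shape;v,u=np.mgrid[:h,:w].astype(np.float32)
    n=cv2.undistortPoints(np.stack([u.ravel(),v.ravel()],1)[:,None],s["mtx"],s["D"])[:,0]
    c=np.c_[n,np.ones(len(n))]*z.reshape(-1,1)
    return ((c-s["t"])@s["R"]).reshape(h,w,3)
def ray(s,uv,zp):
    n=cv2.undistortPoints(np.array(uv,np.float32).reshape(-1,1,2),s["mtx"],s["D"])[:,0]
    d=np.c_[n,np.ones(len(n))]@s["R"];c=-s["R"].T@s["t"]
    return c+d*((zp-c[2])/d[:,2])[:,None]
def proj(s,X): return cv2.projectPoints(np.array(X,float).reshape(-1,1,3),cv2.Rodrigues(s["R"])[0],s["t"],s["mtx"],s["D"])[0][:,0]
E
python3 - <<'E'
from h import *
s=np.load("pics/top0.npz");P=cloud(s);im=s["image"];sub=np.s_[180:325,280:470]
Z=P[...,2];print("table z",np.median(Z[300:320,400:440]))
hsv=cv2.cvtColor(im,cv2.COLOR_RGB2HSV);V=hsv[...,2]
m=np.zeros(V.shape,np.uint8);m[sub]=((np.abs(Z-.066)<.006)&(V>110))[sub]*255
m=cv2.morphologyEx(m,cv2.MORPH_OPEN,np.ones((3,3)))
cs,_=cv2.findContours(m,cv2.RETR_EXTERNAL,cv2.CHAIN_APPROX_NONE)
for c in cs:
    if cv2.contourArea(c)<40: continue
    W=ray(s,c[:,0].astype(float),.066)
    r=cv2.minAreaRect(W[:,:2].astype(np.float32)*1000)
    print(cv2.boundingRect(c),cv2.contourArea(c),r,cv2.boxPoints(r).round(1).tolist(),np.median(Z[m>0]))
# height picture
hm=np.clip(Z*255/.16,0,255).astype(np.uint8)[sub]
a=cv2.resize(im[sub][:,:,::-1],None,fx=4,fy=4,interpolation=cv2.INTER_CUBIC)
cv2.imwrite("pics/crop1.png",a)
for p in [(340,308),(338,275),(335,245),(380,270),(376,240),(410,240),(395,295)]: print(p,P[p[1],p[0]].round(4))
E
```

```text
table z -0.0009015429811609112
(333, 295, 14, 20) 186.0 ((459.13470458984375, 112.46766662597656), (28.38801383972168, 19.839170455932617), 7.0283708572387695) [[443.79998779296875, 120.5999984741211], [446.29998779296875, 100.9000015258789], [474.3999938964844, 104.4000015258789], [472.0, 124.0]] 0.06667840303592602
(370, 266, 7, 18) 44.5 ((505.4484558105469, 62.21963882446289), (27.333646774291992, 6.841197490692139), 12.246212005615234) [[491.3999938964844, 62.70000076293945], [492.79998779296875, 56.0], [519.5, 61.79999923706055], [518.0999755859375, 68.5]] 0.06667840303592602
(337, 264, 8, 30) 105.5 ((499.0231018066406, 111.16024780273438), (45.076942443847656, 7.774074077606201), 7.114054203033447) [[476.20001220703125, 112.19999694824219], [477.1000061035156, 104.5], [521.9000244140625, 110.0999984741211], [520.9000244140625, 117.80000305175781]] 0.06667840303592602
(382, 245, 68, 38) 1955.5 ((522.8832397460938, -3.577289581298828), (50.259117126464844, 99.5407943725586), 5.963970184326172) [[492.70001220703125, 43.29999923706055], [503.1000061035156, -55.70000076293945], [553.0, -50.5], [542.7000122070312, 48.5]] 0.06667840303592602
(332, 241, 10, 22) 105.5 ((540.5082397460938, 117.81916809082031), (33.50852584838867, 12.650157928466797), 4.072230339050293) [[523.2999877929688, 122.9000015258789], [524.2000122070312, 110.30000305175781], [557.7000122070312, 112.69999694824219], [556.7999877929688, 125.30000305175781]] 0.06667840303592602
(340, 308) [0.4538 0.1111 0.07  ]
(338, 275) [0.504  0.1148 0.0669]
(335, 245) [0.5506 0.1201 0.0658]
(380, 270) [0.5034 0.0565 0.1646]
(376, 240) [0.5533 0.0589 0.1051]
(410, 240) [0.5582 0.0057 0.0766]
(395, 295) [0.4777 0.0227 0.0091]
```

View pics/crop1.png

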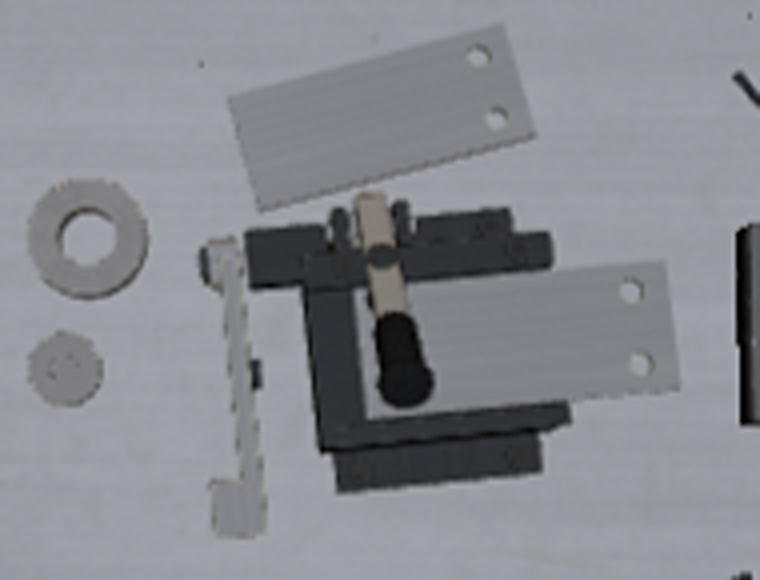

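The crop confirms it. The blank's front edge is near crop (363,360), about 20 mm short of the ledge end near x≈312. The thumb pad is at crop (238,508) and the handle's end at (404,385).

```bash
cat >> h.py <<'E'
from scipy.spatial.transform import Rotation as Rot
psi=0.104;O=np.array([.5162,.0843,0]);RN=Rot.from_euler("z",psi).as_matrix()
def n2w(p): return O+RN@np.array(p)
def w2n(p): return (np.asarray(p)-O)@RN
def plan(o,target_w,yaw=psi+np.pi/2):
    R=Rot.from_euler("xyz",o["ee_rot"]);T=Rot.from_euler("xyz",[np.pi,0,yaw])
    print("tool shift mm",(R.inv().apply(np.array(target_w)-o["tool_pos"])*1000).round(1),"turn rotvec deg",np.degrees((R.inv()*T).as_rotvec()).round(2))
E
python3 - <<'E'
from h import *
from bench import robot
s=np.load("pics/top0.npz");P=cloud(s);V=s["image"].max(2);Z=P[...,2]
print("ledge front corners nest",w2n(ray(s,[(355.75,251.25),(360,292.5)],.06)).round(4))
pc=ray(s,[(280+238/4,180+508/4)],.068)[0];print("pad",pc,w2n(pc))
m=np.zeros(Z.shape,bool);m[240:290,360:395]=True;m&=(Z>.1)&(Z<.2)
dk=m&(V<45)
q=w2n(P[dk]);print("handle",dk.sum(),q.min(0),q.max(0),np.median(q,0))
for a in np.arange(q[:,0].min(),q[:,0].max(),.006):
    k=q[abs(q[:,0]-a-.003)<.003];print(k[:,0].mean().round(4),k[:,1].mean().round(4),k[:,2].max().round(4),len(k))
o=robot.get_obs()
plan(o,n2w([-.0025,-.165,.206]))
print(n2w([-.0025,-.165,.05]))
E
```

```text
ledge front corners nest [[ 0.026   0.0008  0.06  ]
 [-0.0382  0.0004  0.06  ]]
pad [0.45532941 0.11189381 0.068     ] [-0.05767711  0.03376385  0.068     ]
handle 256 [-0.03005999 -0.03525239  0.10292856] [ 0.03007712 -0.01777649  0.16705851] [-0.01556908 -0.02631897  0.15691146]
-0.0267 -0.0268 0.1616 49
-0.0212 -0.0272 0.1671 60
-0.015 -0.0262 0.1665 40
-0.0089 -0.0265 0.1576 42
-0.003 -0.0261 0.1513 37
0.0016 -0.0266 0.145 18
0.0114 -0.021 0.1029 1
0.0142 -0.0212 0.1063 3<stdin>:10: RuntimeWarning: Mean of empty slice.
  ret = ret.dtype.type(ret / rcount)
Traceback (most recent call last):
ValueError: zero-size array to reduction operation maximum which has no identity
```

```bash
sed -i 's/^psi=.*/psi=0.104;RN=Rot.from_euler("z",psi).as_matrix();O=np.array([.5162,.0843,0])+RN@np.array([-.0028,.0006,0])/' h.py
python3 - <<'E'
from h import *
from bench import robot
o=robot.get_obs();plan(o,n2w([0,-.165,.206]));print(n2w([0,-.165,.05]),w2n([.528,-.0531,.066]))
E
```

```text
tool shift mm [ 445.8 -251.3   -1. ] turn rotvec deg [-9.00e-02 -7.00e-02 -7.07e+01]
[ 0.53048192 -0.0795024   0.05      ] [ 0.00027239 -0.1384826   0.066     ]
```

>>> {"name": "carry_out", "arguments": {"steps": [[[0.045,-0.025,0],-0.7,1],[[0.09,-0.05,0],-1.4,1],[[0.135,-0.075,0],-2.1,1],[[0.18,-0.1,0],-2.8,1],[[0.225,-0.126,0],-3.5,1],[[0.27,-0.151,0],-4.2,1],[[0.315,-0.176,0],-4.9,1],[[0.36,-0.201,0],-5.6,1],[[0.405,-0.226,0],-6.3,1],[[0.445,-0.251,0],-7.1,1]]}}

```text
time: 1.35
tool_pos: [0.5306, -0.0789, 0.2048]
ee_rot: [-3.141, -0.0, 1.685]
wrist_force: [0.2, -0.5, 0.3]
width: 0.001
finger_force: 0.0
```

>>> {"name": "carry_out", "arguments": {"steps": [[[0,0,0],0,1],[[0,0,0],0,1],[[0,0,0],0,1]]}}

```text
time: 1.72
tool_pos: [0.5294, -0.0817, 0.2054]
ee_rot: [-3.141, 0.0, 1.678]
wrist_force: [-0.9, -0.8, 0.3]
width: 0.0006
finger_force: 0.0
```

```bash
python3 - <<'E'
from h import *
from bench import robot
o=robot.get_obs();plan(o,n2w([0,-.165,.05]));print(o["time"],w2n(o["tool_pos"]),o["wrist_force"],o["width"],o["joint_positions"])
E
```

```text
tool shift mm [  2.2   1.3 155.4] turn rotvec deg [-0.02  0.02  0.16]
1.725 [-0.00126878 -0.16710003  0.20540826] [-0.86922183 -0.76418148  0.29594467] 0.0005849184344688273 [-2.58683974e-01  5.55966162e-02  1.40448859e+00 -4.84707940e-04
  1.68175936e+00 -3.65547248e-01]
```

>>> {"name": "carry_out", "arguments": {"steps": [[[0,0.001,0.05],0,1],[[0,0.001,0.1],0,1],[[0,0.001,0.13],0,1],[[0,0.001,0.155],0,1],[[0,0.001,0.155],0,1],[[0,0.001,0.155],0,1]]}}

```text
time: 2.48
tool_pos: [0.5316, -0.0814, 0.0518]
ee_rot: [3.14, 0.001, 1.679]
wrist_force: [0.5, -0.2, -0.4]
width: 0.0001
finger_force: 0.0
```

```bash
python3 - <<'E'
from h import *
from bench import robot
o=robot.get_obs();plan(o,n2w([0,-.165,.05]));print(o["time"],w2n(o["tool_pos"]),o["wrist_force"])
a=robot.snapshot("top");b=robot.snapshot("side")
np.savez("pics/side1.npz",**b)
c=[cv2.resize(a["image"][200:320,320:480],None,fx=2.5,fy=2.5*1),cv2.resize(b["image"][180:340,240:400],(400,300))]
cv2.imwrite("pics/c2.png",np.hstack([x[:300] for x in c])[:,:,::-1])
E
```

```text
tool shift mm [ 2.  -0.9  1.8] turn rotvec deg [0.11 0.05 0.22]
2.475 [ 0.00091809 -0.16700968  0.05182886] [ 0.51831416 -0.23095814 -0.43392423]
```

View pics/c2.png

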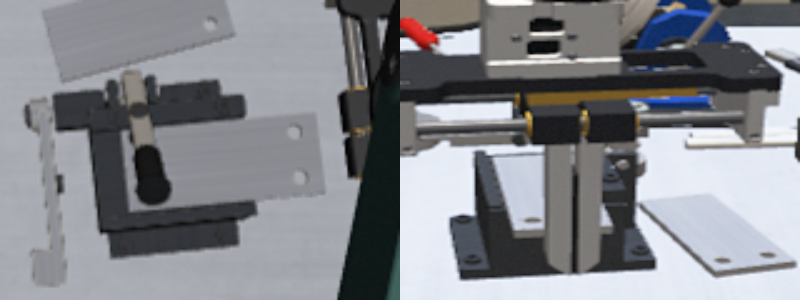

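The tip stands right behind the tail's end face (left panel at about (355,140)), centred on the blank. Time to push.

>>> {"name": "carry_out", "arguments": {"steps": [[[0.006,-0.001,0],0,1],[[0.012,-0.001,0],0,1],[[0.015,-0.001,0],0,1],[[0.018,-0.001,0],0,1],[[0.021,-0.001,0],0,1],[[0.024,-0.001,0],0,1],[[0.027,-0.001,0],0,1],[[0.03,-0.001,0],0,1],[[0.033,-0.001,0],0,1],[[0.036,-0.001,0],0,1]]}}

```text
time: 3.82
tool_pos: [0.5261, -0.0447, 0.0505]
ee_rot: [3.142, 0.0, 1.68]
wrist_force: [-0.1, -1.5, -0.2]
width: 0.0006
finger_force: 0.8
```

```bash
cat > tail.py <<'E'
from h import *
from bench import robot
o=robot.get_obs();print(o["time"],"tip nest",w2n(o["tool_pos"]).round(4),"F",o["wrist_force"].round(2))
s=robot.snapshot("top");P=cloud(s);V=s["image"].max(2);Z=P[...,2]
Q=w2n(P);m=(np.abs(Z-.066)<.006)&(V>110)&(np.abs(Q[...,0])<.03)&(Q[...,1]<.016)&(Q[...,1]>-.15)
m=cv2.morphologyEx(m.astype(np.uint8)*255,cv2.MORPH_OPEN,np.ones((3,3)))
c=max(cv2.findContours(m,0,1)[0],key=cv2.contourArea)
r=cv2.minAreaRect((w2n(ray(s,c[:,0].astype(float),.066))[:,:2]*1000).astype(np.float32))
print("blank nest mm",cv2.boxPoints(r).round(1).tolist())
E
python3 tail.py
```

```text
3.825 tip nest [-0.0007 -0.1299  0.0505] F [-0.06 -1.49 -0.17]
blank nest mm [[-24.299999237060547, -39.0], [-24.100000381469727, -112.0], [25.399999618530273, -111.9000015258789], [25.299999237060547, -38.900001525878906]]
```

>>> {"name": "carry_out", "arguments": {"steps": [[[0.003,0,0],0,1],[[0.005,0,0],0,1],[[0.007,0,0],0,1],[[0.009,0,0],0,1],[[0.011,0,0],0,1],[[0.013,0,0],0,1],[[0.014,0,0],0,1],[[0.015,0,0],0,1],[[0.016,0,0],0,1],[[0.017,0,0],0,1]]}}

```text
time: 5.12
tool_pos: [0.5243, -0.0279, 0.0505]
ee_rot: [3.141, 0.0, 1.68]
wrist_force: [-0.0, -2.4, 1.2]
width: 0.001
finger_force: 0.9
```

>>> {"name": "carry_out", "arguments": {"steps": [[[0.001,0,0],0,1],[[0.002,0,0],0,1],[[0.002,0,0],0,1]]}}

```text
time: 5.5
tool_pos: [0.524, -0.0257, 0.0505]
ee_rot: [3.142, -0.0, 1.68]
wrist_force: [0.8, -1.3, 0.5]
width: 0.0003
finger_force: 0.6
```

```bash
python3 tail.py
```

```text
5.5 tip nest [-0.0008 -0.1109  0.0505] F [ 0.82 -1.31  0.52]
blank nest mm [[-25.0, -39.70000076293945], [-24.0, -88.19999694824219], [25.899999618530273, -87.19999694824219], [24.899999618530273, -38.70000076293945]]
```

Still free sliding. I'll continue in 1 mm rows and watch for the force to rise at the stop.

>>> {"name": "carry_out", "arguments": {"steps": [[[0.001,0,0],0,1],[[0.002,0,0],0,1],[[0.002,0,0],0,1]]}}

```text
time: 5.92
tool_pos: [0.5238, -0.0238, 0.0505]
ee_rot: [3.142, -0.0, 1.68]
wrist_force: [0.0, -1.3, 0.4]
width: 0.0004
finger_force: 0.7
```

>>> {"name": "carry_out", "arguments": {"steps": [[[0.001,0,0],0,1],[[0.001,0,0],0,1]]}}

```text
time: 6.18
tool_pos: [0.5238, -0.0234, 0.0505]
ee_rot: [3.141, 0.001, 1.68]
wrist_force: [0.7, -4.1, 0.7]
width: 0.0003
finger_force: 1.7
```

>>> {"name": "carry_out", "arguments": {"steps": [[[0.001,0,0],0,1],[[0.001,0,0],0,1]]}}

```text
time: 6.42
tool_pos: [0.5238, -0.0233, 0.0505]
ee_rot: [3.141, 0.003, 1.68]
wrist_force: [0.1, -6.6, 0.3]
width: 0.0004
finger_force: 3.0
```

Force is climbing and motion has stalled at the expected place (tip nest y ≈ -108.5), so the blank is at the stop. I'll back off and rise.

>>> {"name": "carry_out", "arguments": {"steps": [[[-0.01,0,0],0,1],[[-0.03,0,0],0,1],[[-0.03,0,-0.04],0,1],[[-0.03,0,-0.09],0,1],[[-0.03,0,-0.14],0,1],[[-0.03,0,-0.18],0,1],[[-0.03,0,-0.18],0,1]]}}

```text
time: 7.3
tool_pos: [0.5288, -0.0528, 0.2348]
ee_rot: [3.133, 0.002, 1.679]
wrist_force: [0.4, 0.2, 0.7]
width: 0.0007
finger_force: 0.0
```

```bash
python3 tail.py; python3 - <<'E'
from h import *
from bench import robot
s=robot.snapshot("top");b=robot.snapshot("side")
for t in(.6,.7,.75,.8,.85):
    g=n2w([.048-.104*np.cos(t)+.022*np.sin(t),-.028,.066+.104*np.sin(t)+.022*np.cos(t)]);print(t,g.round(4),proj(s,g)-[320,200],(proj(b,g)-[220,180])*2.5)
c=[cv2.resize(s["image"][200:320,320:480],(400,300)),cv2.resize(b["image"][180:300,220:380],(400,300))]
cv2.imwrite("pics/c3.png",np.hstack(c)[:,:,::-1])
E
```

```text
7.3 tip nest [ 0.0011 -0.1383  0.2348] F [0.36 0.18 0.65]
blank nest mm [[-24.5, -39.099998474121094], [-24.200000762939453, -100.0999984741211], [25.399999618530273, -99.9000015258789], [25.200000762939453, -38.900001525878906]]
0.6 [0.491  0.0541 0.1429] [[60.77204579 80.4107278 ]] [[140.24471832  90.73973287]]
0.7 [0.499  0.055  0.1498] [[60.48637271 74.22679803]] [[154.63240622  78.35001955]]
0.75 [0.5032 0.0554 0.153 ] [[60.30942783 70.94015333]] [[162.29910916  72.65603826]]
0.8 [0.5076 0.0559 0.1559] [[60.11023983 67.53696005]] [[170.25270266  67.31922489]]
0.85 [0.5122 0.0563 0.1587] [[59.88931249 64.02802029]] [[178.47062918  62.35564404]]
```

View pics/c3.png

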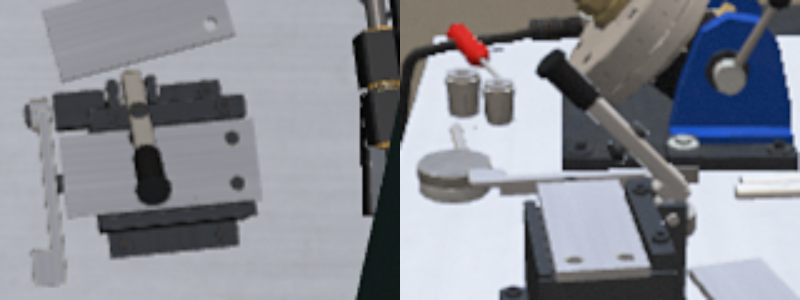

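The blank's tail measures nest y −100, so it sits at the stop. The lever is still raised, with its handle end near left panel (152,190). Next I go above the handle.

>>> {"name": "carry_out", "arguments": {"steps": [[[0.04,-0.003,0],0,1],[[0.08,-0.006,0],0,1],[[0.111,-0.009,0.02],0,1],[[0.111,-0.009,0.04],0,1],[[0.111,-0.009,0.04],0,1],[[0.111,-0.009,0.04],0,1]]}}

```text
time: 8.2
tool_pos: [0.5056, 0.0573, 0.1899]
ee_rot: [-3.14, -0.0, 1.679]
wrist_force: [-0.1, 1.0, 0.1]
width: 0.0001
finger_force: 0.0
```

```bash
python3 - <<'E'
from h import *
from bench import robot
o=robot.get_obs();print(o["time"],w2n(o["tool_pos"]),o["wrist_force"])
for x,z in [(-8,170),(-8,163),(-20,152),(-34,138),(-45,120),(-53,100),(-57,88),(-58,82),(-58,79)]: plan(o,n2w([x/1e3,-.028,z/1e3]))
E
```

```text
8.2 [-0.01051069 -0.02638042  0.18986834] [-0.09261807  0.96700781  0.11936524]
tool shift mm [-1.6  2.5 19.9] turn rotvec deg [-0.08 -0.01  0.27]
tool shift mm [-1.6  2.5 26.9] turn rotvec deg [-0.08 -0.01  0.27]
tool shift mm [-1.6 -9.4 37.9] turn rotvec deg [-0.08 -0.01  0.27]
tool shift mm [ -1.5 -23.4  51.9] turn rotvec deg [-0.08 -0.01  0.27]
tool shift mm [ -1.5 -34.4  69.9] turn rotvec deg [-0.08 -0.01  0.27]
tool shift mm [ -1.4 -42.4  89.9] turn rotvec deg [-0.08 -0.01  0.27]
tool shift mm [ -1.4 -46.3 101.9] turn rotvec deg [-0.08 -0.01  0.27]
tool shift mm [ -1.4 -47.3 107.9] turn rotvec deg [-0.08 -0.01  0.27]
tool shift mm [ -1.4 -47.3 110.9] turn rotvec deg [-0.08 -0.01  0.27]
```

>>> {"name": "carry_out", "arguments": {"steps": [[[-0.001,0,0.01],0,1],[[-0.001,0,0.018],0,1],[[-0.001,0,0.023],0,1],[[-0.001,-0.002,0.028],0,1],[[-0.001,-0.005,0.033],0,1],[[-0.001,-0.009,0.038],0,1],[[-0.001,-0.013,0.042],0,1]]}}

```text
time: 9.07
tool_pos: [0.4928, 0.0551, 0.1484]
ee_rot: [3.141, 0.0, 1.68]
wrist_force: [0.2, 0.2, 3.6]
width: 0.0005
finger_force: 1.4
```

>>> {"name": "carry_out", "arguments": {"steps": [[[0,-0.004,0.004],0,1],[[0,-0.008,0.008],0,1],[[0,-0.012,0.013],0,1],[[0,-0.015,0.018],0,1],[[0,-0.018,0.023],0,1],[[0,-0.021,0.028],0,1],[[0,-0.023,0.033],0,1],[[0,-0.025,0.038],0,1],[[0,-0.027,0.043],0,1],[[0,-0.029,0.047],0,1]]}}

```text
time: 10.32
tool_pos: [0.464, 0.052, 0.101]
ee_rot: [-3.141, 0.0, 1.68]
wrist_force: [0.0, 0.1, 3.0]
width: 0.0006
finger_force: 1.4
```

>>> {"name": "carry_out", "arguments": {"steps": [[[0,-0.001,0.003],0,1],[[0,-0.002,0.006],0,1],[[0,-0.003,0.009],0,1],[[0,-0.004,0.012],0,1],[[0,-0.004,0.014],0,1],[[0,-0.005,0.016],0,1],[[0,-0.005,0.018],0,1],[[0,-0.005,0.019],0,1]]}}

```text
time: 11.32
tool_pos: [0.4595, 0.0515, 0.0829]
ee_rot: [3.141, 0.0, 1.68]
wrist_force: [0.3, 0.3, 5.4]
width: 0.0006
finger_force: 2.9
```

>>> {"name": "carry_out", "arguments": {"steps": [[[0,0,0.001],0,1],[[0,0,0.002],0,1],[[0,0,0.003],0,1],[[0,0,0.003],0,1]]}}

```text
time: 11.82
tool_pos: [0.4594, 0.0515, 0.0814]
ee_rot: [3.141, 0.0, 1.68]
wrist_force: [-1.5, -0.4, 11.2]
width: 0.0004
finger_force: 6.1
```

>>> {"name": "carry_out", "arguments": {"steps": [[[0,0,0.001],0,1],[[0,0,0.002],0,1],[[0,0,0.002],0,1]]}}

```text
time: 12.2
tool_pos: [0.4595, 0.0515, 0.0811]
ee_rot: [3.14, 0.001, 1.68]
wrist_force: [-5.0, -0.9, 19.6]
width: 0.0004
finger_force: 9.9
```

The lever is at its limit: tip z is 81 mm as predicted, and force is rising steeply. Lifting off, then over the stop pad.

>>> {"name": "carry_out", "arguments": {"steps": [[[0,0,-0.01],0,1],[[0,0,-0.03],0,1],[[0,0,-0.04],0,1],[[0.03,0,-0.04],0,1],[[0.061,0.001,-0.04],0,1],[[0.061,0.001,-0.03],0,1],[[0.061,0.001,-0.03],0,1],[[0.061,0.001,-0.03],0,1]]}}

```text
time: 13.2
tool_pos: [0.4533, 0.1113, 0.1069]
ee_rot: [-3.14, 0.001, 1.679]
wrist_force: [-0.6, -0.2, -0.8]
width: 0.0005
finger_force: 0.0
```

```bash
python3 tail.py; python3 - <<'E'
from h import *
from bench import robot
o=robot.get_obs();plan(o,n2w([-.055,.034,.07]));plan(o,n2w([-.05,.034,.02]))
s=robot.snapshot("top");b=robot.snapshot("side")
c=[cv2.resize(s["image"][200:320,320:480],(400,300)),cv2.resize(b["image"][200:320,220:380],(400,300))]
cv2.imwrite("pics/c4.png",np.hstack(c)[:,:,::-1])
E
```

```text
13.2 tip nest [-0.0569  0.0328  0.1069] F [-0.58 -0.23 -0.78]
blank nest mm [[-24.5, -77.5], [-23.799999237060547, -100.69999694824219], [26.200000762939453, -99.4000015258789], [25.600000381469727, -76.19999694824219]]
tool shift mm [ 1.1  1.7 37.2] turn rotvec deg [-0.03  0.02  0.23]
tool shift mm [ 1.1  6.7 87.2] turn rotvec deg [-0.03  0.02  0.23]
```

View pics/c4.png

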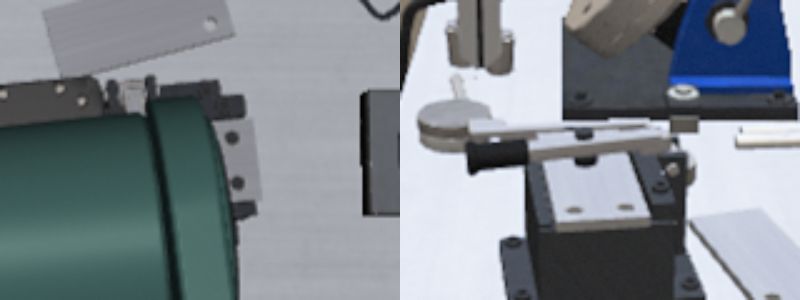

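The lever is down on the blank (handle at right panel (495,155)) and the tail hasn't moved, at −100. The finger is above the thumb pad, so I press the stop.

>>> {"name": "carry_out", "arguments": {"steps": [[[0.001,0.001,0.015],0,1],[[0.001,0.001,0.027],0,1],[[0.001,0.001,0.034],0,1],[[0.001,0.001,0.039],0,1],[[0.001,0.002,0.044],0,1],[[0.001,0.003,0.049],0,1],[[0.001,0.004,0.054],0,1],[[0.001,0.004,0.059],0,1]]}}

```text
time: 14.35
tool_pos: [0.4578, 0.1137, 0.0483]
ee_rot: [3.141, -0.0, 1.68]
wrist_force: [-1.1, -0.2, 1.9]
width: 0.0002
finger_force: 1.2
```

>>> {"name": "carry_out", "arguments": {"steps": [[[0,0.001,0.005],0,1],[[0,0.001,0.01],0,1],[[0,0.002,0.014],0,1],[[0,0.002,0.018],0,1],[[0,0.003,0.021],0,1],[[0,0.003,0.024],0,1],[[0,0.003,0.026],0,1]]}}

```text
time: 15.22
tool_pos: [0.4604, 0.1139, 0.0223]
ee_rot: [-3.142, 0.0, 1.68]
wrist_force: [1.2, -0.4, 2.8]
width: 0.0006
finger_force: 1.0
```

>>> {"name": "carry_out", "arguments": {"steps": [[[0,0,0.001],0,1],[[0,0,0.002],0,1],[[0,0,0.003],0,1],[[0,0,0.003],0,1]]}}

```text
time: 15.72
tool_pos: [0.4606, 0.1139, 0.021]
ee_rot: [3.141, 0.0, 1.68]
wrist_force: [-2.5, -0.8, 9.9]
width: 0.0006
finger_force: 5.2
```

>>> {"name": "carry_out", "arguments": {"steps": [[[0,0,-0.02],0,1],[[0,0,-0.06],0,1],[[0,0,-0.11],0,1],[[0,0,-0.16],0,1],[[-0.05,-0.02,-0.18],0,1],[[-0.1,-0.04,-0.18],0,1],[[-0.15,-0.06,-0.18],0,1],[[-0.2,-0.08,-0.18],0,1],[[-0.25,-0.1,-0.18],0,1],[[-0.3,-0.1,-0.18],0,1]]}}

```text
time: 16.98
tool_pos: [0.3923, -0.1964, 0.1991]
ee_rot: [-3.141, -0.001, 1.679]
wrist_force: [0.4, -0.1, -0.8]
width: 0.0003
finger_force: 0.0
```

>>> {"name": "carry_out", "arguments": {"steps": [[[0,0,0],0,1],[[0,0,0],0,1]]}}

```text
time: 17.23
tool_pos: [0.3933, -0.1945, 0.1987]
ee_rot: [-3.14, -0.002, 1.68]
wrist_force: [-0.0, -0.2, -0.2]
width: 0.0005
finger_force: 0.0
```

```bash
python3 tail.py; python3 - <<'E'
from h import *
from bench import robot
s=robot.snapshot("top");b=robot.snapshot("side")
c=[cv2.resize(s["image"][200:320,320:480],(400,300)),cv2.resize(b["image"][200:320,220:380],(400,300))]
cv2.imwrite("pics/c5.png",np.hstack(c)[:,:,::-1])
E
```

```text
17.225 tip nest [-0.1484 -0.2651  0.1987] F [-0.01 -0.19 -0.19]
blank nest mm [[-24.299999237060547, -35.599998474121094], [-24.100000381469727, -100.0999984741211], [25.5, -99.9000015258789], [25.299999237060547, -35.400001525878906]]
```

View pics/c5.png

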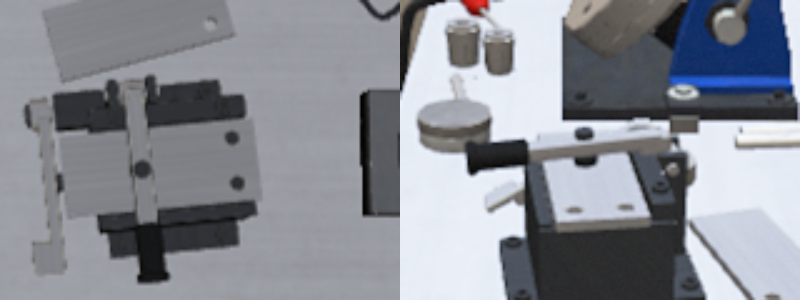

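The lever is fully down (handle at left panel (152,255)), the stop pad is down (right panel (503,193)), the blank's tail is at −100 mm, and the arm is clear.

```bash
python3 -c "
from bench import robot
print(robot.close_job())"
```

```text
the job is handed in; nothing more can be done
None
```

The job is handed in at about 17 s of the 43 s allowed: the blank is at the stop position with its 20 mm overhang, the hold-down lever is clamped fully down, the end stop is pressed down, and the arm is clear. The judge's verdict was not shown.

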